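# Show the rusty bearing ball under the bench magnifier

## Task

A bearing has been stripped at the parts counter and two of its balls lie in sample trays; one ball is rusty brown, the other bright steel. Take the tray with the rusty ball by its handle, carry it so that the ball never rolls over the rim of its pocket, and hold it level and still under the magnifier lamp with the rusty ball centred below the lens, about 10 cm under the glass: finish while still holding it there, nothing is put down. Do not bump the lamp, and leave the other tray with its ball and everything else on the counter where it is.

Things in the scene. Friction and masses are not known exactly. Their poses are not given: they have to be found in the camera images.
- tray_1_grip (a point): Handle of sample tray 1: middle of a blue bar 84 mm long (tray x), 14 wide (y), 20 high, 42 mm above the tray's underside, open below but for a post near each end. Tray x points from handle to pocket, z up. The aluminium plate, 60 mm wide, reaches 50 mm behind and 210 ahead of here; top face 7 mm, folded edges 12 mm over the bench. About 160 g; mass centre with ball 95 mm ahead: grip firmly.
- tray_1_pocket (a point): Pocket of sample tray 1: the point where the centre of a resting ball lies, 175 mm ahead of the handle's middle, 23 mm below it, 19 mm above the tray's underside. A pale blue dish, 40 mm inside, 52 outside, hollow by 5 degrees, its rim only 2.5 mm above the dish's edge: the loose ball rolls in it and goes over the rim if the tray is tipped far or jerked. Axes as the handle's.
- tray_2_grip (a point): Handle of sample tray 2: middle of a blue bar 84 mm long (tray x), 14 wide (y), 20 high, 42 mm above the tray's underside, open below but for a post near each end. Tray x points from handle to pocket, z up. The aluminium plate, 60 mm wide, reaches 50 mm behind and 210 ahead of here; top face 7 mm, folded edges 12 mm over the bench. About 160 g; mass centre with ball 95 mm ahead: grip firmly.
- tray_2_pocket (a point): Pocket of sample tray 2: the point where the centre of a resting ball lies, 175 mm ahead of the handle's middle, 23 mm below it, 19 mm above the tray's underside. A pale blue dish, 40 mm inside, 52 outside, hollow by 5 degrees, its rim only 2.5 mm above the dish's edge: the loose ball rolls in it and goes over the rim if the tray is tipped far or jerked. Axes as the handle's.
- rusty_ball_center (a point): Centre of the rusty brown ball, 22 mm in diameter, 44 g, lying loose in the pocket of one of the trays (which one changes).
- bright_ball_center (a point): Centre of the bright steel ball, 22 mm in diameter, 44 g, in the pocket of the other tray.
- lamp: White LED bench magnifier, fixed; origin on the bench straight below the lens centre, z up. The lens looks straight down; the head is a ring 126 mm in diameter, 336 to 366 mm above the bench. A black gooseneck (to 460 mm high) leads from it to a round foot (150 mm wide, 24 high) centred 200 mm along +x and 140 along +y. The robot's side of the head is free.
- lens (a point): Centre of the underside of the lens glass, 345 mm above the bench.
- mug: White mug, 82 mm wide, 95 mm high; origin under its centre.
- carton: Yellow carton 70 x 100 x 50 mm high; origin under its centre.
- outer_race: Steel outer ring of the bearing, lying flat, 130 mm in diameter, 31 mm high; origin under its centre.
- inner_race: Steel inner ring of the bearing, lying flat, 80 mm in diameter, 31 mm high; origin under its centre.
- grease_tin: Black round tin, 72 mm in diameter, 60 mm high; origin under its centre.
- spanner: Steel spanner 180 mm long, lying flat along its x axis.

How it is judged:
By the outcome, as a careful person would: the job done as asked, in the order asked, and still so for the second after the job is handed in, while the arm keeps its last pose, push and grip.
It also fails if it takes over 53 s, if anything falls off the work surface, if the arm or the gripper's body presses on something with over 40 N, if the wrist force passes 120 N, or if a joint passes its speed limit or range.

## Robot

A 6-joint arm with a two-finger parallel gripper is mounted at the origin on the work surface. World frame = base frame: x ahead of the robot, y to its left, z up, the work surface at z = 0. Lengths are in m, angles in rad, forces in N, time in s.
With the tool pointing down it reaches from about 0.35 to 0.85 m from the base axis. Payload 8.1 kg.
Tool frame: the origin (TCP) lies midway between the tips of the shut fingers; the grasp point (between the pads) lies 19 mm behind it; z points along the fingers, y is the direction in which the jaws open and shut (so a half turn about z gives the same grasp; the last joint's range is limited). The gripper opens to 93 mm and grips with 3 to 60 N. Pads are 15 mm wide; open, the fingers measure 128 mm over their backs; the gripper's body (75 mm by 188 mm) begins 65 mm behind the grasp point.
Start: joints at [1.194, 0.13, 1.488, -0, 1.523, -0.085], TCP at [0.173, 0.575, 0.219] pointing down, gripper open.
Joint ranges: [-2.96, 2.96], [-0.89, 2.26], [0.02, 2.5], [-1.34, 4.48], [0, 2.73], [-2.66, 2.66]. Speed limits (rad/s): [2.39, 2.39, 2.79, 3.14, 3.14, 3.14].

## Interface

Orientations are given as a rotation vector (axis times angle).
In Python, from plant import robot, optics, ticket gives the robot as it stands.
- The arm moves only by the tool send_rows, never from a script. Its argument "targets" is a list of rows, each a list of 3 entries, a list of its own where there are three numbers: the opening, from -1 (shut) to 1 (fully open), then the shift along the tool's x, y, z in mm, then the turn about the tool's z in rad. A call has 1 to 12 rows; each row shifts and turns the commanded pose from where the row before left it, along the tool's axes as they then stand; what a row does not reach is not made up. A row lasts 1/10 s, in which the tool goes at most 50 mm and 8.59 degrees, less where a joint would pass 70% of its speed; a pose out of reach is approached as far as the arm can. A call with a gripper value outside its range is refused whole. The fingers move at their own pace and stop on an object; "newtons" is the grip in N (left out, the last holds). Time passes only in rows, so rows that do not move let the fingers close. It gives the time, the measured TCP pose, the force and the opening at its end, in the units of the state.
- robot.read_state(): the state, without advancing time (a new reading comes with each control period).
- optics.read_camera(name): name is "side" or "top"; returns a dict with "color" (384x512x3 uint8, red, green, blue), "K" (3x3 intrinsics, pixels), "k1" (the pictures are not rectified: a ray, as slopes to the right and down, at radius r is drawn at 1 + k1 r^2 times it, then the intrinsics apply), "position" and "orientation" of the camera in the world. Camera axes: x right, y up, looking along -z (the intrinsics and any distortion apply to the point x, -y, -z); pixel columns grow to the right and rows downward; lengths in m; the calibration is good to about 2 mm. A picture is of the moment at which its call begins. There is no depth.
- ticket.close_job(): hands the job in, once; it reports no verdict.
Trained networks look in the newest picture that a camera, given by its name, has taken for a name from the list of things; names that differ only in an ending like _2 or _b are one class to them, and where a whole thing is asked for, a point or a joint stands for the part that bears it (a point fixed in the world has none). Each returns a list of dicts, best first, with "confidence" (0 to 1); they miss things now and then, are a little off and sometimes report something else, mostly with a low value. They report only what shows in the picture. A call takes as long as a camera call.
- optics.cut_out(camera, name): "region" (384x512 bool, what is visible of it) and "point" ([column, row] in pixels, amid what is visible of it).
The state is a dict: "t": time; "q": joint angles; "dq": joint speeds; "joint_torque": joint torques, N m; "tool_pos": TCP position; "orientation": TCP orientation; "force": force on the tool from outside, world axes, zero at the start; "wrist_torque": the same for the moment, N m; "opening": finger opening in m.
Only numpy, scipy, OpenCV 4.12 (cv2) and the standard library are available. Lean on these libraries where they do the work, as an engineer would, in place of code of your own. Each camera call takes 0.05 s, during which the arm holds its last target.

## Working session

There is one attempt and no reset: what is moved stays moved. The work goes in short steps, Python scripts to look and compute and a tool call to move; the robot and the scene stay as the last step left them, time stands still between calls to the robot, and variables do not carry over. Pictures are saved under pics/ and viewed, and the job is handed in when it is done.

Besides the shell and the picture viewer there is one more tool, called after "Emit:" in YAML: its name, and indented under it one key for each argument. send_rows: Moves the arm, as the interface text tells. Its arguments: {"type":"object","properties":{"targets":{"type":"array","items":{"type":"array"}},"newtons":{"type":"number"}},"required":["targets"]}

```bash
ls; mkdir -p pics; python3 - <<'E'
from plant import robot, optics
import cv2
s=robot.read_state()
print({k:s[k] for k in ('t','q','tool_pos','orientation','force','opening')})
for n in ('side','top'):
    d=optics.read_camera(n)
    cv2.imwrite(f'pics/{n}0.png',d['color'][:,:,::-1])
    print(n,d['K'],d['k1'],d['position'],d['orientation'])
E
```

```text
pics
{'t': 0.0, 'q': array([ 1.19359844e+00,  1.31165689e-01,  1.48927240e+00, -1.70321688e-05,
        1.52301081e+00, -8.54005859e-02]), 'tool_pos': array([0.17237717, 0.5741055 , 0.21758854]), 'orientation': array([-4.56668799e-01, -3.10780959e+00,  2.84389238e-03]), 'force': array([ 0.56397137,  0.17822614, -0.272219  ]), 'opening': 0.09340908709497758}
side [[367.89312246   0.         252.01672731]
 [  0.         367.89312246 191.04117922]
 [  0.           0.           1.        ]] -0.0541035563465968 [0.3538806  0.85490163 0.89844108] [ 0.16922483 -1.26660639 -2.59421193]
top [[444.10725696   0.         248.2037437 ]
 [  0.         444.10725696 199.52319608]
 [  0.           0.           1.        ]] 0.029878018152026505 [0.31105399 0.00829445 1.74400989] [ 0.14681037 -0.13709861 -1.57579254]
```

View pics/side0.png

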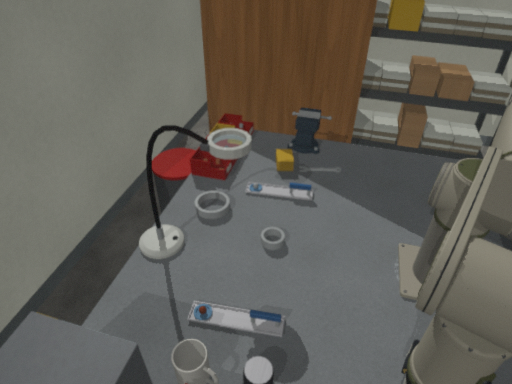

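View pics/top0.png

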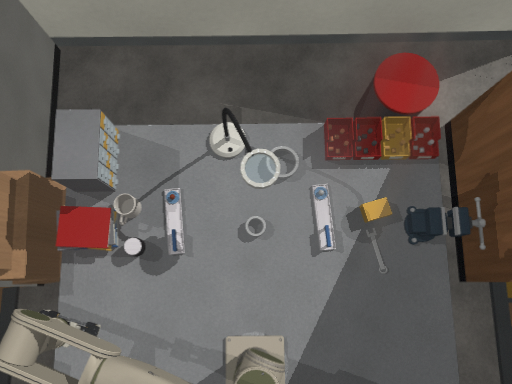

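The side view shows the rusty ball at (203,311) in the near tray, with its handle at (265,316). In the top view that is the left tray: ball at about (174,196), handle at (174,239). The lamp head is at (261,168) in the top view and (229,144) in the side view.

```bash
cat > h.py <<'E'
import numpy as np, cv2
from scipy.spatial.transform import Rotation as R
from scipy.optimize import least_squares
def proj(d,P):
    P=np.atleast_2d(P)
    c=R.from_rotvec(d['orientation']).inv().apply(P-d['position'])
    s=np.c_[c[:,0],-c[:,1]]/(-c[:,2:3])
    s=s*(1+d['k1']*(s**2).sum(1,keepdims=True))
    K=d['K']; return np.c_[s[:,0]*K[0,0]+K[0,2], s[:,1]*K[1,1]+K[1,2]]
def ray(d,p):
    K=d['K']; u=np.array([(p[0]-K[0,2])/K[0,0],(p[1]-K[1,2])/K[1,1]])
    s=u.copy()
    for _ in range(20): s=u/(1+d['k1']*(s@s))
    v=R.from_rotvec(d['orientation']).apply([s[0],-s[1],-1]); return v/np.linalg.norm(v)
def tri(ds,ps):
    A=np.zeros((3,3));b=np.zeros(3)
    for d,p in zip(ds,ps):
        v=ray(d,p);M=np.eye(3)-np.outer(v,v);A+=M;b+=M@d['position']
    X=np.linalg.solve(A,b)
    return X,[np.linalg.norm(proj(d,X)[0]-p) for d,p in zip(ds,ps)]
def onz(d,p,z):
    v=ray(d,p);return d['position']+v*(z-d['position'][2])/v[2]
E
python3 - <<'E'
from h import *
from plant import optics,robot
D={n:optics.read_camera(n) for n in('side','top')}
np.save('D0.npy',D,allow_pickle=True)
res={}
for name in ['rusty_ball_center','bright_ball_center','tray_1_grip','tray_1_pocket','lens','lamp','mug','grease_tin','inner_race','outer_race']:
    for n in D:
        r=optics.cut_out(n,name)
        res[n,name]=r
        print(name,n,[(round(x['confidence'],2),np.round(x['point'],1).tolist(),int(x['region'].sum())) for x in r[:4]])
np.save('res0.npy',res,allow_pickle=True)
print(robot.read_state()['t'])
for n in D:
    im=D[n]['color'][:,:,::-1]
    c={'side':(170,290,130,60),'top':(150,180,50,80)}[n]
    x,y,w,h=c
    cv2.imwrite(f'pics/{n}z.png',cv2.resize(im[y:y+h,x:x+w],None,fx=6,fy=6,interpolation=cv2.INTER_CUBIC))
E
```

```text
rusty_ball_center side [(0.45, [201.6, 309.8], 58)]
rusty_ball_center top [(0.35, [128.9, 203.8], 587)]
bright_ball_center side []
bright_ball_center top []
tray_1_grip side [(0.87, [237.3, 317.6], 1842)]
tray_1_grip top [(0.78, [175.8, 219.0], 1005)]
tray_1_pocket side [(0.92, [240.2, 319.5], 1798), (0.5, [148.2, 163.6], 3178)]
tray_1_pocket top [(0.86, [173.9, 221.1], 1048)]
lens side [(0.76, [150.2, 152.3], 3500)]
lens top [(0.89, [242.8, 153.6], 2548)]
lamp side [(0.6, [151.7, 156.0], 3364)]
lamp top [(0.66, [243.0, 151.5], 2534)]
mug side [(0.97, [192.9, 364.3], 1503), (0.65, [284.7, 191.2], 728)]
mug top [(0.91, [127.6, 206.3], 554)]
grease_tin side [(0.76, [256.5, 369.5], 708), (0.33, [283.7, 192.1], 740)]
grease_tin top [(0.55, [134.1, 244.7], 349)]
inner_race side [(0.73, [274.6, 242.0], 343)]
inner_race top [(0.63, [250.3, 222.8], 155)]
outer_race side [(0.7, [211.6, 207.8], 573), (0.45, [237.6, 318.0], 1907)]
outer_race top [(0.7, [293.5, 156.5], 225)]
1.2
```

View pics/sidez.png

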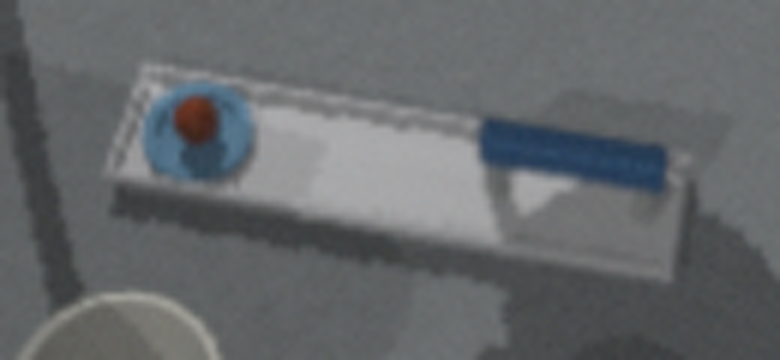

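View pics/topz.png

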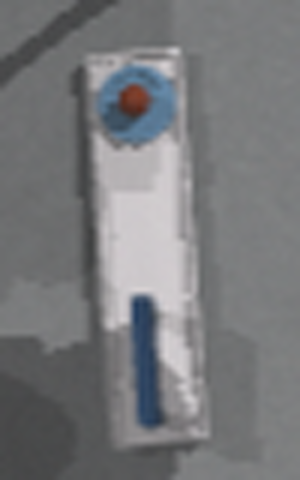

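The crops show the rusty ball at side (203,310) / top (172,196.5), the handle bar at side (266,316) / top (174,240).

```bash
python3 - <<'E'
from h import *
D=np.load('D0.npy',allow_pickle=True).item()
C={}
for n,(x,y,w,h) in {'side':(170,290,130,60),'top':(150,180,50,80)}.items():
    im=D[n]['color'].astype(int); r,g,b=im[...,0],im[...,1],im[...,2]
    m0=np.zeros(r.shape,bool);m0[y:y+h,x:x+w]=1
    hsv=cv2.cvtColor(D[n]['color'],cv2.COLOR_RGB2HSV).astype(int)
    blue=m0&(abs(hsv[...,0]-107)<15)&(hsv[...,1]>90)
    red=m0&((hsv[...,0]<15)|(hsv[...,0]>170))&(hsv[...,1]>100)
    k,lab,st,ce=cv2.connectedComponentsWithStats((blue).astype(np.uint8))
    for i in range(1,k):
        if st[i][4]>20: print(n,'blue',st[i],ce[i])
    ys,xs=np.nonzero(red); print(n,'red',len(xs),xs.mean(),ys.mean())
    C[n,'ball']=np.array([xs.mean(),ys.mean()])
    i=[i for i in range(1,k) if st[i][4]>20]
    hc=[ce[j] for j in i]; hc=max(hc,key=lambda c:c[0] if n=='side' else c[1])
    C[n,'bar']=hc
ds=[D['side'],D['top']]
for k in('ball','bar'):
    print(k,tri(ds,[C['side',k],C['top',k]]), [onz(d,C[n,k],{'ball':.019,'bar':.045}[k]) for n,d in D.items()])
for n,(x,y,w,h) in {'side':(195,120,70,50),'top':(225,95,90,100)}.items():
    im=D[n]['color'][:,:,::-1]
    cv2.imwrite(f'pics/{n}l.png',cv2.resize(im[y:y+h,x:x+w],None,fx=6,fy=6,interpolation=cv2.INTER_CUBIC))
E
```

```text
side blue [195 304  16  15 130] [202.60769231 312.56153846]
side blue [250 310  31  12 212] [265.19339623 315.34433962]
side red 28 201.96428571428572 309.39285714285717
top blue [167 191  12  12  67] [172.85074627 196.58208955]
top blue [172 230   5  21  61] [173.67213115 240.06557377]
top red 17 171.76470588235293 196.23529411764707
ball (array([0.64326177, 0.31987186, 0.0194508 ]), [np.float64(0.37065447246843447), np.float64(0.2585157880967074)]) [array([0.64446588, 0.31963599, 0.019     ]), array([0.64232359, 0.31974128, 0.019     ])]
bar (array([0.46784135, 0.30448939, 0.04233411]), [np.float64(0.4055571892329152), np.float64(0.2801581572509931)]) [array([0.46856025, 0.30619039, 0.045     ]), array([0.46652486, 0.3039511 , 0.045     ])]
```

View pics/sidel.png

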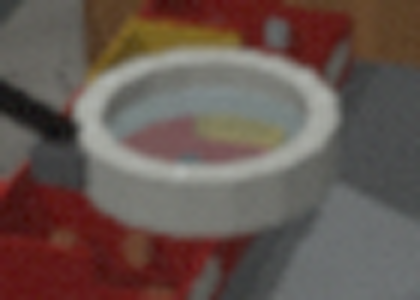

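View pics/topl.png

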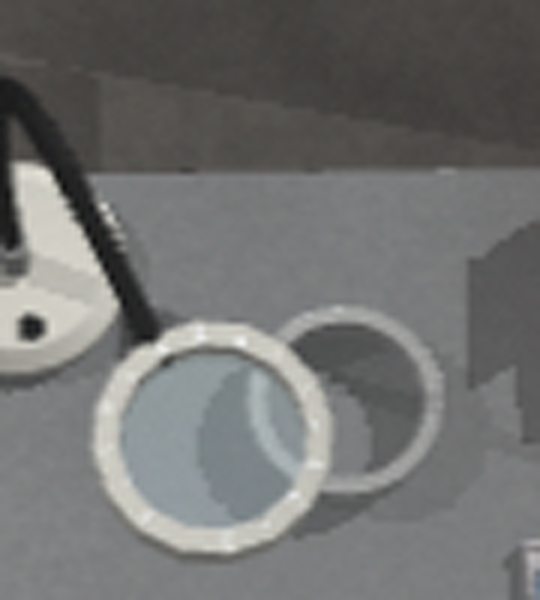

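```bash
python3 - <<'E'
from h import *
D=np.load('D0.npy',allow_pickle=True).item()
f=lambda z,o:(z+.5)/6-.5+o
bb={'top':[f(93,225),f(332,225),f(322,95),f(558,95)],'side':[f(78,195),f(342,195),f(45,120),f(237,120)]}
a=np.linspace(0,2*np.pi,90)
def box(d,x,y,z0):
    P=[[x+.063*np.cos(t),y+.063*np.sin(t),z] for t in a for z in(z0,z0-.03)]
    p=proj(d,np.array(P));return np.array([p[:,0].min(),p[:,0].max(),p[:,1].min(),p[:,1].max()])
g=lambda v:np.concatenate([box(D[n],*v)-bb[n] for n in D])
r=least_squares(g,[.72,.02,.366]);print('lens',r.x,np.round(r.fun,2))
for n in D:
    r=least_squares(lambda v:box(D[n],*v,.366)-bb[n],[.72,.02]);print(n,r.x,np.round(r.fun,2))
# foot
print('foot',onz(D['top'],[227,140],.02),onz(D['side'],[162,240],.02))
# mug, tin, races
for k,p,q,z in (('mug',[125,204],[191,356],.095),('tin',[135,246],[258,371],.06),('inner',[256,226],[273,238],.03),('outer',[284,162],[213,204],.03)):
    print(k,onz(D['top'],p,z),onz(D['side'],q,z))
# handle yaw from bar in top
im=D['top']['color'];hsv=cv2.cvtColor(im,cv2.COLOR_RGB2HSV).astype(int)
m=(abs(hsv[...,0]-107)<15)&(hsv[...,1]>90);m[:, :150]=0;m[:,200:]=0;m[:226]=0;m[260:]=0
for n,(s) in {'top':m}.items():
    ys,xs=np.nonzero(s);W=np.array([onz(D[n],p,.052)[:2] for p in zip(xs,ys)])
    W0=W.mean(0);u=np.linalg.svd(W-W0)[2][0];print(W0,np.arctan(u[1]/u[0]))
s=np.zeros_like(m);h2=cv2.cvtColor(D['side']['color'],cv2.COLOR_RGB2HSV).astype(int)
s=(abs(h2[...,0]-107)<15)&(h2[...,1]>90);s[:300]=0;s[335:]=0;s[:,:245]=0;s[:,290:]=0
ys,xs=np.nonzero(s);W=np.array([onz(D['side'],p,.045)[:2] for p in zip(xs,ys)])
W0=W.mean(0);u=np.linalg.svd(W-W0)[2][0];print(W0,np.arctan(u[1]/u[0]))
print('dish',tri([D['side'],D['top']],[[202.4,311.8],[172.6,196.7]]))
# tool axes
from plant import robot
st=robot.read_state();M=R.from_rotvec(st['orientation']).as_matrix();print(np.round(M,3),st['tool_pos'],st['q'])
E
```

```text
lens [ 0.66746292 -0.02305045  0.36620859] [-0.13 -0.4   0.4  -0.52  0.23 -0.17 -0.14  0.75]
side [ 0.66663447 -0.02295423] [ 0.14 -0.14  0.52 -0.4 ]
top [ 0.66854279 -0.02296728] [ 0.2  -0.2  -0.44  0.44]
foot [0.87136453 0.10106564 0.02      ] [0.87112322 0.10881424 0.02      ]
mug [0.59976199 0.48130948 0.095     ] [0.59755107 0.48798851 0.095     ]
tin [0.44430641 0.44692038 0.06      ] [0.4462544  0.46280552 0.06      ]
inner [ 0.51923356 -0.01182312  0.03      ] [0.51737203 0.00684134 0.03      ]
outer [ 0.77433235 -0.12638638  0.03      ] [ 0.76890953 -0.10203336  0.03      ]
[0.46594437 0.30273735] 0.10327560708117993
[0.4686368  0.30618123] 0.0829180627503848
dish (array([0.64369698, 0.31883501, 0.00634869]), [np.float64(0.3092111014738574), np.float64(0.21603621918321164)])
[[-0.958  0.288  0.   ]
 [ 0.288  0.958  0.   ]
 [-0.     0.    -1.   ]] [0.17261188 0.5746508  0.21863047] [ 1.19356266e+00  1.30397929e-01  1.48821090e+00 -6.35327142e-06
  1.52295726e+00 -8.53444947e-02]
```

```bash
cat > ov.py <<'E'
from h import *
def frame(x,y,psi,zb=0):
    c,s=np.cos(psi),np.sin(psi)
    return lambda P:(np.asarray(P)@np.array([[c,s,0],[-s,c,0],[0,0,1]]))+[x,y,zb]
def draw(d,x,y,psi,zb,crop,f,out):
    T=frame(x,y,psi,zb);im=d['color'][:,:,::-1];X,Y,w,h=crop
    im=cv2.resize(im[Y:Y+h,X:X+w],None,fx=f,fy=f,interpolation=cv2.INTER_CUBIC)
    def L(P,col):
        p=(proj(d,T(P))-[X,Y]+.5)*f-.5
        cv2.polylines(im,[np.round(p).astype(int)],True,col,1)
    for z in(.012,): L([[-.05,-.03,z],[.21,-.03,z],[.21,.03,z],[-.05,.03,z]],(0,255,0))
    for z in(.052,.032): L([[-.042,-.007,z],[.042,-.007,z],[.042,.007,z],[-.042,.007,z]],(0,255,255))
    a=np.linspace(0,6.28,40);L(np.c_[.175+.026*np.cos(a),.026*np.sin(a),a*0+.012],(0,0,255))
    cv2.imwrite(out,im)
E
python3 - <<'E'
from ov import *
D=np.load('D0.npy',allow_pickle=True).item()
for n,c,f in(('side',(170,290,130,60),6),('top',(140,175,70,90),6)): draw(D[n],.4678,.3045,.09,0,c,f,f'pics/o_{n}.png')
# combine
a=cv2.imread('pics/o_side.png');b=cv2.imread('pics/o_top.png')
print(a.shape,b.shape)
E
```

```text
(360, 780, 3) (540, 420, 3)
```

View pics/o_side.png

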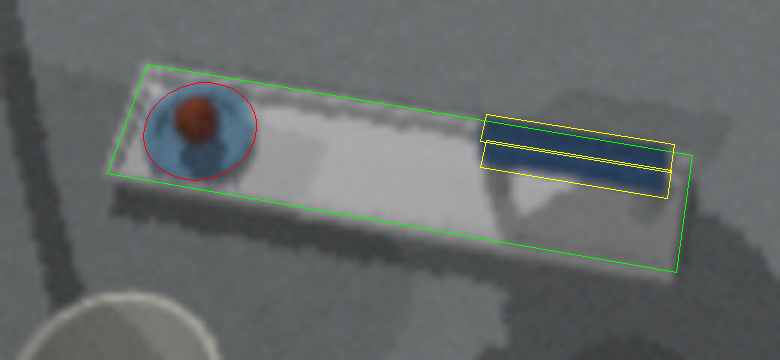

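View pics/o_top.png

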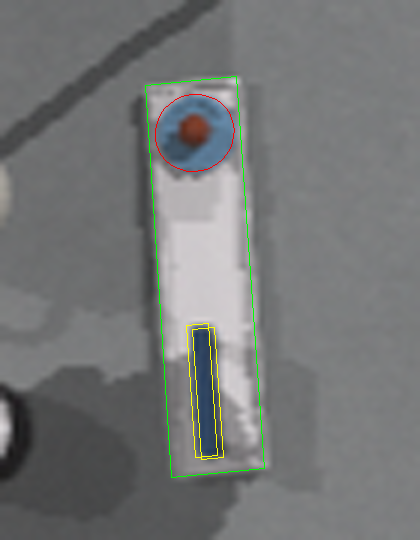

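The overlay matches in both views: handle at (0.468, 0.3045), yaw 0.09 rad, z 0.042. The lens is at (0.6675, −0.023), with the head top measured at 0.366. Next I turn the tool.

Emit:
send_rows:
  targets:
    - [0.1, [0, 0, 0], -0.1]
    - [0.1, [0, 0, 0], -0.1]
    - [0.1, [0, 0, 0], -0.1]
    - [0.1, [0, 0, 0], -0.08]
    - [0.1, [0, 0, 0], 0]

```text
t: 1.7
tool_pos: [0.1726, 0.5746, 0.2186]
orientation: [0.14, -3.138, 0.0]
force: [-1.2, 0.1, -0.2]
opening: 0.0578
```

```bash
cat > d.py <<'E'
from h import *
import sys
from plant import robot
st=robot.read_state();M=R.from_rotvec(st['orientation']).as_matrix()
print('t',st['t'],'pos',st['tool_pos'].round(4),'op',round(st['opening'],4),'F',np.round(st['force'],1),'Tq',np.round(st['wrist_torque'],2))
print('yaw(mod pi)',np.arctan2(-M[1,0],-M[0,0]),'tilt',M[:,2].round(4),'q',np.round(st['q'],3))
if len(sys.argv)>3:
    t=np.array(list(map(float,sys.argv[1:4])));print('tool mm',((t-st['tool_pos'])@M*1000).round(1))
E
python3 d.py .4957 .3070 .10
```

```text
t 1.7 pos [0.1726 0.5746 0.2186] op 0.0578 F [-1.2  0.1 -0.2] Tq [ 0.    0.02 -0.03]
yaw(mod pi) 0.0894114378970301 tilt [-0.e+00 -1.e-04 -1.e+00] q [ 1.194  0.13   1.488 -0.     1.523 -0.467]
tool mm [-297.9 -295.4  118.6]
```

Emit:
send_rows:
  targets:
    - [0.1, [-15, -15, 0], 0]
    - [0.1, [-27, -27, 0], 0]
    - [0.1, [-32, -32, 0], 0]
    - [0.1, [-32, -32, 0], 0]
    - [0.1, [-32, -32, 0], 0]
    - [0.1, [-32, -32, 0], 0]
    - [0.1, [-32, -32, 0], 0]
    - [0.1, [-32, -32, 0], 0]
    - [0.1, [-32, -30, 0], 0]
    - [0.1, [-20, -20, 20], 0]
    - [0.1, [-12, -11.4, 20], 0]
    - [0.1, [0, 0, 0], 0]

```text
t: 2.9
tool_pos: [0.4953, 0.304, 0.1752]
orientation: [0.13, -3.134, 0.004]
force: [-0.5, -0.7, -0.4]
opening: 0.0511
```

```bash
python3 d.py .4957 .3070 .023
```

```text
t 2.9 pos [0.4953 0.304  0.1752] op 0.0511 F [-0.5 -0.7 -0.4] Tq [0.01 0.05 0.03]
yaw(mod pi) 0.08280137260664107 tilt [-0.0045 -0.0028 -1.    ] q [ 4.630e-01  1.090e-01  1.591e+00 -1.000e-03  1.447e+00 -1.191e+00]
tool mm [ -1.4   3.3 152.2]
```

Emit:
send_rows:
  targets:
    - [0.1, [0, 0, 15], 0]
    - [0.1, [0, 0, 25], 0]
    - [0.1, [0, 0, 25], 0]
    - [0.1, [0, 0, 15], 0]
    - [0.1, [0, 0, 5], 0]
    - [0.1, [0, 0, 0], 0]
    - [0.1, [0, 0, 0], 0]
    - [0.1, [0, 0, 0], 0]

```text
t: 3.7
tool_pos: [0.4964, 0.3072, 0.0953]
orientation: [-0.138, 3.136, 0.002]
force: [0.1, 0.5, 0.1]
opening: 0.0508
```

```bash
python3 d.py .4957 .3070 .023
```

```text
t 3.7 pos [0.4964 0.3072 0.0953] op 0.0508 F [0.1 0.5 0.1] Tq [-0.03  0.02  0.02]
yaw(mod pi) 0.0881931486535385 tilt [ 0.0023  0.0012 -1.    ] q [ 0.466  0.175  1.669  0.     1.295 -1.193]
tool mm [ 0.9 -0.3 72.3]
```

Emit:
send_rows:
  targets:
    - [0.1, [0, 0, 8], 0]
    - [0.1, [0, 0, 14], 0]
    - [0.1, [0, 0, 18], 0]
    - [0.1, [0, 0, 16], 0]
    - [0.1, [0, 0, 10], 0]
    - [0.1, [0, 0, 5], 0]
    - [0.1, [0, 0, 1], 0]
    - [0.1, [0, 0, 0], 0]
    - [0.1, [0, 0, 0], 0]

```text
t: 4.6
tool_pos: [0.4961, 0.307, 0.0225]
orientation: [-0.138, 3.137, 0.001]
force: [-0.7, 0.5, 0.1]
opening: 0.0512
```

```bash
python3 d.py .4957 .3070 .023; python3 - <<'E'
from ov import *
from plant import optics
for n,c,f in(('side',(170,250,130,100),6),('top',(120,175,100,90),6)):
    draw(optics.read_camera(n),.4678,.3045,.09,0,c,f,f'pics/p_{n}.png')
E
```

```text
t 4.6 pos [0.4961 0.307  0.0225] op 0.0512 F [-0.7  0.5  0.1] Tq [ 0.03 -0.03  0.  ]
yaw(mod pi) 0.08814445764080779 tilt [ 1.3e-03  6.0e-04 -1.0e+00] q [ 0.466  0.264  1.712 -0.     1.165 -1.193]
tool mm [ 0.4  0.1 -0.5]
```

View pics/p_side.png

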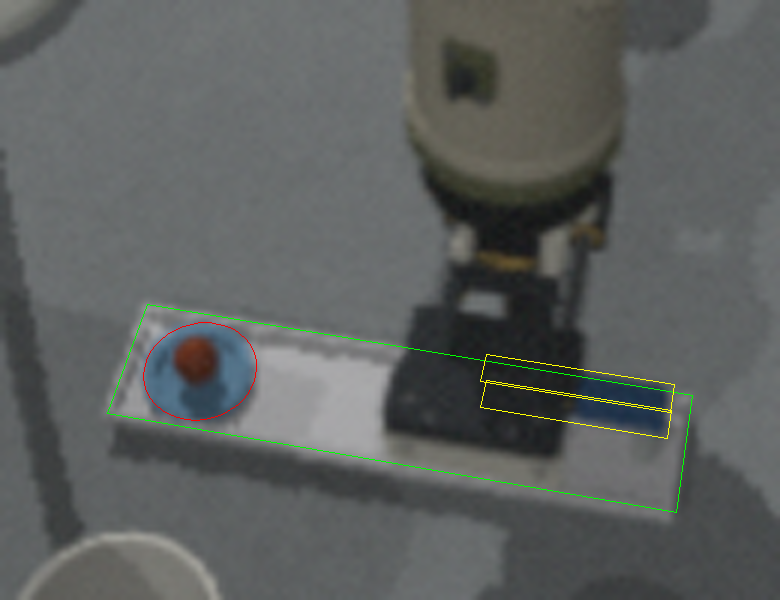

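View pics/p_top.png

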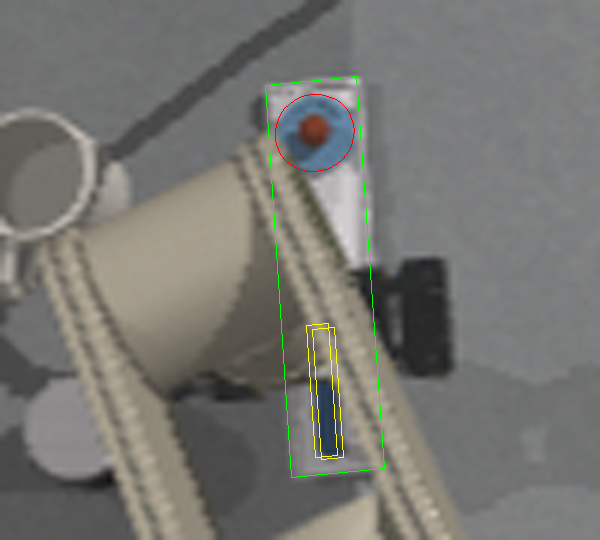

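The tray is where it was, and the gripper straddles the front half of the bar (the bar's rear end is still visible at side crop (620,405)). I close gently in steps.

Emit:
send_rows:
  targets:
    - [-0.2, [0, 0, 0], 0]
    - [-0.4, [0, 0, 0], 0]
    - [-0.5, [0, 0, 0], 0]
    - [-0.56, [0, 0, 0], 0]
    - [-0.6, [0, 0, 0], 0]
    - [-0.63, [0, 0, 0], 0]
    - [-0.66, [0, 0, 0], 0]
    - [-0.68, [0, 0, 0], 0]
    - [-0.7, [0, 0, 0], 0]
    - [-0.72, [0, 0, 0], 0]
    - [-0.75, [0, 0, 0], 0]
    - [-0.8, [0, 0, 0], 0]
  newtons: 8

```text
t: 5.9
tool_pos: [0.4955, 0.3066, 0.0216]
orientation: [0.138, -3.139, 0.0]
force: [-0.5, 0.7, -0.0]
opening: 0.0138
```

Emit:
send_rows:
  targets:
    - [-0.9, [0, 0, 0], 0]
    - [-1, [0, 0, 0], 0]
    - [-1, [0, 0, 0], 0]
  newtons: 25

```text
t: 6.2
tool_pos: [0.4955, 0.3067, 0.0216]
orientation: [-0.139, 3.138, -0.0]
force: [0.6, 0.4, -0.1]
opening: 0.014
```

Emit:
send_rows:
  targets:
    - [-1, [0, 0, 0], 0]
    - [-1, [0, 0, 0], 0]
    - [-1, [0, 0, 0], 0]
  newtons: 60

```text
t: 6.5
tool_pos: [0.4955, 0.3067, 0.0216]
orientation: [-0.139, 3.139, 0.0]
force: [-0.1, 0.0, -0.0]
opening: 0.0135
```

```bash
python3 d.py
```

```text
t 6.5 pos [0.4955 0.3067 0.0216] op 0.0135 F [-0.1  0.  -0. ] Tq [ 0.09 -0.04  0.04]
yaw(mod pi) 0.08823878162994069 tilt [ 0.  0. -1.] q [ 0.466  0.264  1.713  0.     1.164 -1.193]
```

Gripped at 13.5–14 mm, matching the bar width. I lift slowly by about 40 mm and check.

Emit:
send_rows:
  targets:
    - [-1, [0, 0, -1], 0]
    - [-1, [0, 0, -2], 0]
    - [-1, [0, 0, -3], 0]
    - [-1, [0, 0, -4], 0]
    - [-1, [0, 0, -5], 0]
    - [-1, [0, 0, -6], 0]
    - [-1, [0, 0, -6], 0]
    - [-1, [0, 0, -5], 0]
    - [-1, [0, 0, -4], 0]
    - [-1, [0, 0, -3], 0]
    - [-1, [0, 0, -1], 0]
    - [-1, [0, 0, 0], 0]

```text
t: 7.7
tool_pos: [0.4955, 0.3066, 0.0617]
orientation: [-0.138, 3.138, 0.0]
force: [-0.8, -0.3, -2.1]
opening: 0.0139
```

```bash
python3 d.py; python3 - <<'E'
from ov import *
from plant import optics,robot
z=robot.read_state()['tool_pos'][2]-.0216
for n,c,f in(('side',(170,250,130,100),6),('top',(120,175,100,90),6)):
    draw(optics.read_camera(n),.4678,.3045,.09,z,c,f,f'pics/q_{n}.png')
E
```

```text
t 7.7 pos [0.4955 0.3066 0.0617] op 0.0139 F [-0.8 -0.3 -2.1] Tq [-0.03  0.12  0.02]
yaw(mod pi) 0.08818688888165846 tilt [ 1.e-04  0.e+00 -1.e+00] q [ 0.466  0.212  1.693 -0.     1.236 -1.193]
```

View pics/q_side.png

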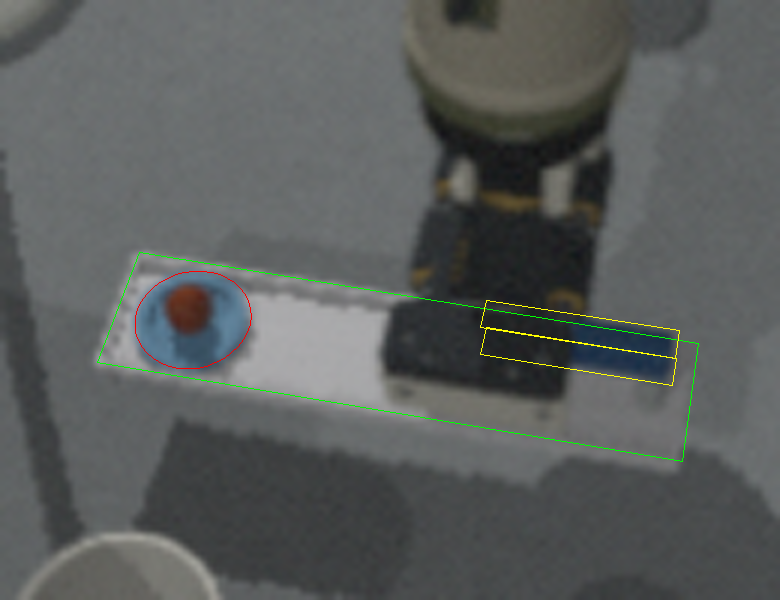

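View pics/q_top.png

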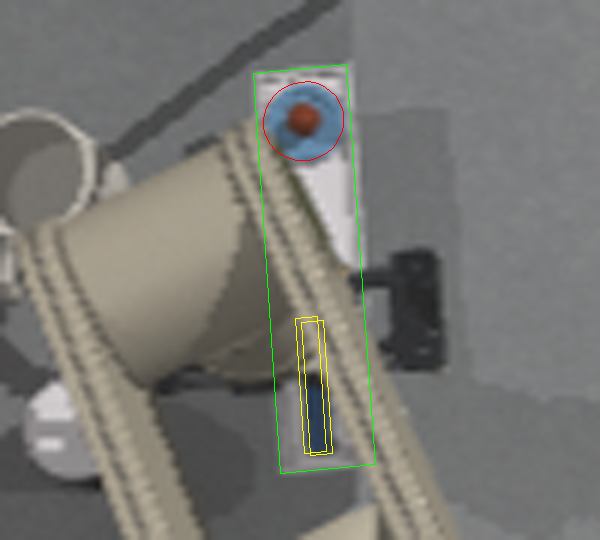

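Tray level, ball centred in its dish, load torque as expected. I carry it smoothly, up and sideways.

Emit:
send_rows:
  targets:
    - [-1, [0, 0, -1], 0]
    - [-1, [0, 0, -2], 0]
    - [-1, [0, 0, -4], 0]
    - [-1, [0, -1, -6], 0]
    - [-1, [0, -2, -7], 0]
    - [-1, [0, -3, -8], 0]
    - [-1, [0, -4, -8], 0]
    - [-1, [0, -5, -8], 0]
    - [-1, [0, -6, -8], 0]
    - [-1, [0, -7, -8], 0]
    - [-1, [0, -8, -8], 0]
    - [-1, [0, -9, -8], 0]

```text
t: 9.0
tool_pos: [0.4995, 0.2611, 0.1383]
orientation: [-0.138, 3.138, -0.0]
force: [-0.4, -0.1, -1.5]
opening: 0.0138
```

Emit:
send_rows:
  targets:
    - [-1, [0, -10, -8], 0]
    - [-1, [0, -11, -8], 0]
    - [-1, [0, -12, -8], 0]
    - [-1, [0, -12, -8], 0]
    - [-1, [0, -12, -8], 0]
    - [-1, [0, -12, -8], 0]
    - [-1, [0, -12, -8], 0]
    - [-1, [0, -12, -8], 0]
    - [-1, [0, -12, -8], 0]
    - [-1, [0, -12, -8], 0]
    - [-1, [0, -12, -8], 0]
    - [-1, [0, -12, -6], 0]

```text
t: 10.2
tool_pos: [0.5121, 0.1204, 0.2326]
orientation: [-0.138, 3.138, 0.0]
force: [0.3, 0.3, -2.6]
opening: 0.0132
```

```bash
python3 d.py .5203 -.0363 .2476; python3 - <<'E'
from h import *
from plant import optics
d=optics.read_camera('side');cv2.imwrite('pics/c_side.png',d['color'][:,:,::-1])
E
```

```text
t 10.2 pos [0.5121 0.1204 0.2326] op 0.0132 F [ 0.3  0.3 -2.6] Tq [-0.04  0.13 -0.01]
yaw(mod pi) 0.08816461928059686 tilt [ 6.e-04  1.e-04 -1.e+00] q [ 0.133 -0.077  1.674  0.     1.544 -1.526]
tool mm [   5.6 -156.8  -15.1]
```

View pics/c_side.png

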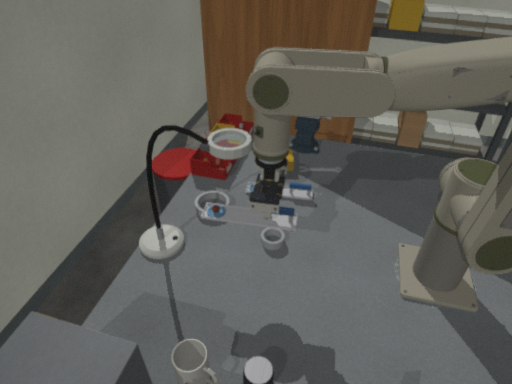

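The ball is still in its dish at (216,209), clear of the lamp. I do the rest of the carry with a gentle ramp.

Emit:
send_rows:
  targets:
    - [-1, [0, -1, 0], 0]
    - [-1, [0, -3, 0], 0]
    - [-1, [0, -5, -1], 0]
    - [-1, [0, -7, -1], 0]
    - [-1, [0, -8, -1], 0]
    - [-1, [0, -9, -1], 0]
    - [-1, [0, -10, -1], 0]
    - [-1, [0.5, -10, -1], 0]
    - [-1, [0.5, -10, -1], 0]
    - [-1, [0.5, -10, -1], 0]
    - [-1, [0.5, -10, -1], 0]
    - [-1, [0.5, -10, -1], 0]

```text
t: 11.45
tool_pos: [0.5176, 0.0276, 0.2418]
orientation: [-0.138, 3.138, -0.0]
force: [0.1, 0.3, -1.6]
opening: 0.0134
```

Emit:
send_rows:
  targets:
    - [-1, [0.5, -10, -1], 0]
    - [-1, [0.5, -10, -1], 0]
    - [-1, [0.5, -10, -1], 0]
    - [-1, [0.5, -9, -1], 0]
    - [-1, [0.5, -8, -1], 0]
    - [-1, [0.5, -6, 0], 0]
    - [-1, [0, -5, 0], 0]
    - [-1, [0, -3, 0], 0]
    - [-1, [0, -2, 0], 0]
    - [-1, [0, -1, 0], 0]
    - [-1, [0, 0, 0], 0]
    - [-1, [0, 0, 0], 0]

```text
t: 12.65
tool_pos: [0.5202, -0.0353, 0.2466]
orientation: [0.139, -3.138, -0.0]
force: [0.3, 0.6, -2.2]
opening: 0.0135
```

```bash
python3 d.py .5203 -.0363 .2476; python3 - <<'E'
from h import *
from plant import optics
D={n:optics.read_camera(n) for n in('side','top')};np.save('D1.npy',D,allow_pickle=True)
for n,(x,y,w,h) in {'side':(170,110,130,100),'top':(200,110,110,100)}.items():
    cv2.imwrite(f'pics/e_{n}.png',cv2.resize(D[n]['color'][y:y+h,x:x+w,::-1],None,fx=6,fy=6,interpolation=cv2.INTER_CUBIC))
E
```

```text
t 12.65 pos [ 0.5202 -0.0353  0.2466] op 0.0135 F [ 0.3  0.6 -2.2] Tq [0.02 0.09 0.01]
yaw(mod pi) 0.08844844220377192 tilt [-1.e-04  1.e-04 -1.e+00] q [-0.166 -0.094  1.664  0.     1.571 -1.825]
tool mm [-0. -1. -1.]
```

View pics/e_side.png

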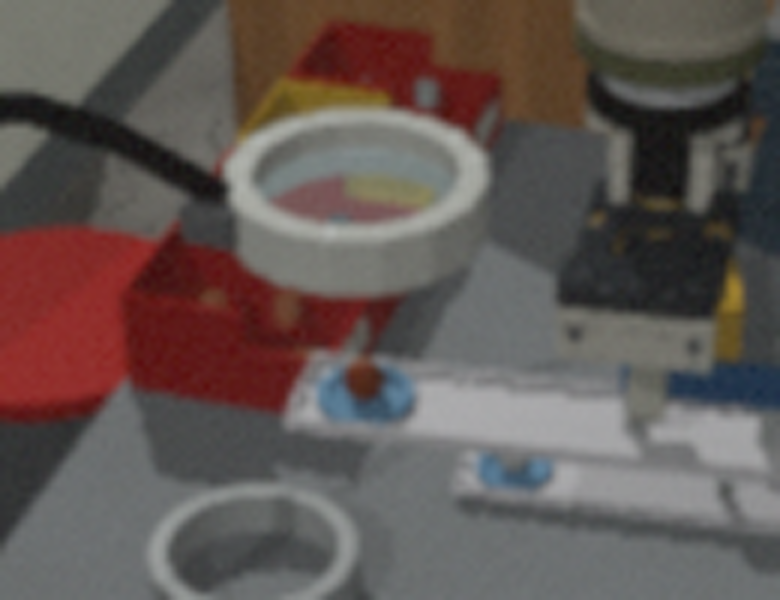

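View pics/e_top.png

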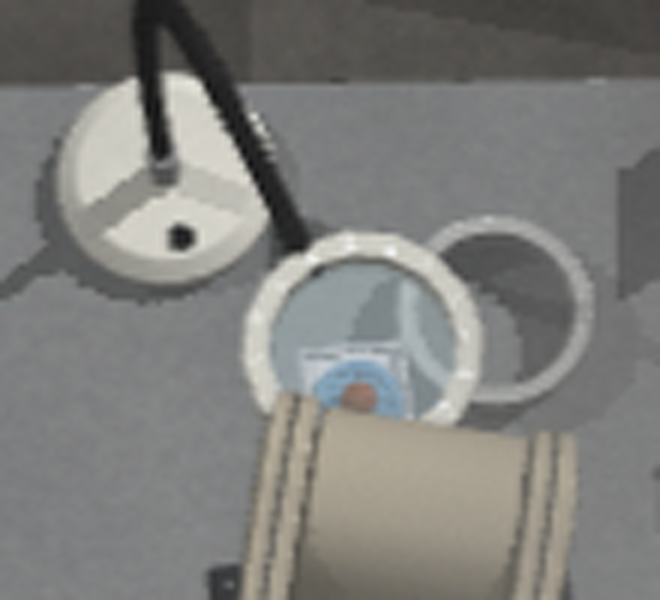

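The side crop shows the ball at (364,380) in its dish; the top crop shows it through the lens at (358,396). Now I measure it against the lens.

```bash
python3 - <<'E'
from h import *
D=np.load('D1.npy',allow_pickle=True).item()
P={}
for n,(x,y,w,h) in {'side':(225,165,12,14),'top':(252,168,16,14)}.items():
    c=D[n]['color'][y:y+h,x:x+w].astype(int);s=c[...,0]-c[...,2];m=s>s.max()*.5
    ys,xs=np.nonzero(m);P[n]=[xs.mean()+x,ys.mean()+y];print(n,m.sum(),P[n])
print(tri([D['side'],D['top']],[P['side'],P['top']]))
for n in D: print(n,'onz .244',onz(D[n],P[n],.244))
c=lambda v:[np.round(proj(D[n],v)[0],2) for n in D]
print('expected ball at target',c([.6675,-.023,.245]))
E
```

```text
side 34 [np.float64(228.85294117647058), np.float64(170.14705882352942)]
top 52 [np.float64(259.36538461538464), np.float64(178.6153846153846)]
(array([ 0.66416864, -0.02132469,  0.25265901]), [np.float64(2.6199513196285484), np.float64(2.330116036934974)])
side onz .244 [ 0.67698779 -0.03394931  0.244     ]
top onz .244 [ 0.65808592 -0.0229759   0.244     ]
expected ball at target [array([230.62, 172.31]), array([259.34, 175.9 ])]
```

```bash
python3 - <<'E'
from h import *
D=np.load('D1.npy',allow_pickle=True).item()
P={}
for n,(x,y,w,h) in {'side':(226,168,10,10),'top':(254,171,12,7)}.items():
    c=D[n]['color'][y:y+h,x:x+w].astype(int);s=c[...,0]-c[...,1]
    m=s>s.max()*.5
    print(m.astype(int))
    ys,xs=np.nonzero(m);P[n]=[xs.mean()+x,ys.mean()+y];print(n,P[n])
print(tri([D['side'],D['top']],[P['side'],P['top']]))
# level check: tray corner outline overlay under predicted pose
from ov import draw
psi=.0884; hx=.6675-.1472-.0279; hy=-.0353-.0025
for n,c,f in(('side',(190,150,130,60),6),): draw(D[n],hx,hy,psi,.2466-.0216,c,f,'pics/g_side.png')
E
```

```text
[[1 0 0 0 0 1 0 0 0 0]
 [0 0 0 0 1 1 0 0 0 0]
 [0 0 0 1 1 1 0 0 0 0]
 [0 0 1 1 1 1 1 0 0 0]
 [0 0 1 1 1 1 1 0 0 0]
 [0 0 1 1 1 1 1 0 0 0]
 [0 0 1 1 1 1 1 0 0 0]
 [0 0 0 1 1 1 0 0 0 0]
 [0 0 0 0 0 0 0 0 0 0]
 [0 0 0 0 0 0 0 0 0 0]]
side [np.float64(229.93333333333334), np.float64(171.96666666666667)]
[[0 0 0 0 0 0 0 0 0 0 0 0]
 [0 0 0 0 0 0 0 0 0 0 0 0]
 [0 0 0 0 0 0 0 0 0 0 0 0]
 [0 0 0 0 1 1 1 1 0 0 0 0]
 [0 0 0 0 1 1 1 1 0 0 0 0]
 [0 0 0 1 1 1 1 1 0 0 0 0]
 [0 0 0 0 1 1 1 1 0 0 0 0]]
top [np.float64(259.3529411764706), np.float64(175.52941176470588)]
(array([ 0.66914818, -0.0229497 ,  0.24586061]), [np.float64(0.17312795735771666), np.float64(0.15418710861346707)])
```

View pics/g_side.png

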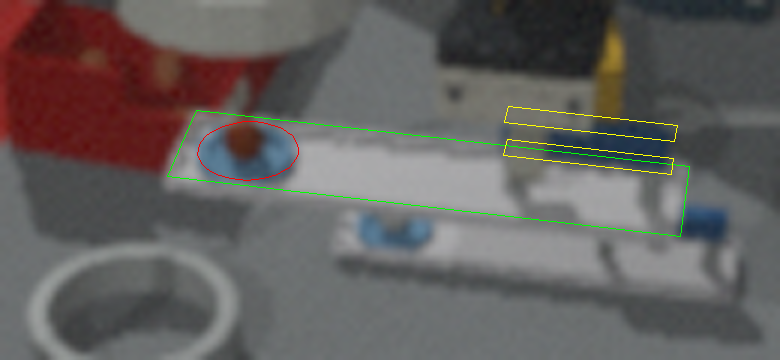

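```bash
python3 - <<'E'
from ov import *
from plant import optics,robot
D=np.load('D1.npy',allow_pickle=True).item()
D2=optics.read_camera('side')
a=D['side']['color'][110:215,150:330].astype(int);b=D2['color'][110:215,150:330].astype(int)
print('mean diff',abs(a-b).mean())
d=dict(D2); d['color']=((D2['color'].astype(float)+D['side']['color'])/2).astype(np.uint8)
draw(d,.6683-.1743,-.0229-.0154,.0884,.2459-.019,(205,160,75,40),10,'pics/k.png')
# same overlay style on initial picture for comparison
D0=np.load('D0.npy',allow_pickle=True).item()
draw(D0['side'],.4678,.3045,.09,0,(180,293,75,40),10,'pics/k0.png')
cv2.imwrite('pics/k.png',np.vstack([cv2.resize(cv2.imread('pics/k.png'),(560,299)),cv2.resize(cv2.imread('pics/k0.png'),(560,299))]))
E
python3 d.py
```

```text
mean diff 1.801552028218695
t 12.8 pos [ 0.5202 -0.0353  0.2467] op 0.0132 F [-0.4 -0.3 -1.2] Tq [0.03 0.09 0.03]
yaw(mod pi) 0.08846364871496365 tilt [ 0. -0. -1.] q [-0.166 -0.094  1.664 -0.     1.571 -1.825]
```

View pics/k.png

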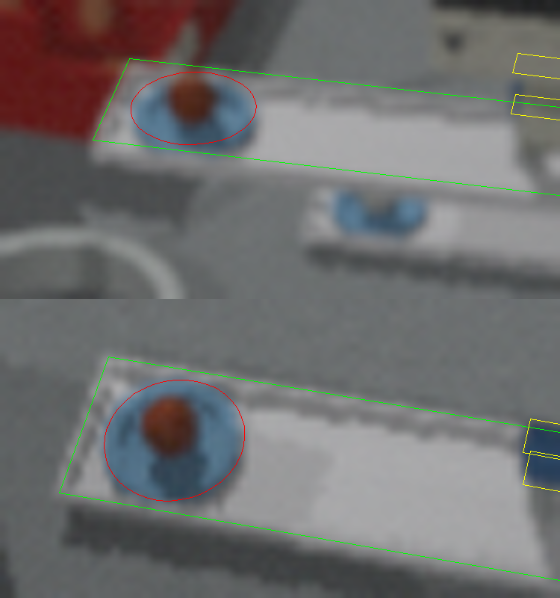

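The tray edges run parallel to the level model, and the ball is in its dish at (0.668, −0.023, 0.245), below the lens at (0.6675, −0.023, 0.345). I let it rest and check once more.

Emit:
send_rows:
  targets:
    - [-1, [0, 0, 0], 0]
    - [-1, [0, 0, 0], 0]
    - [-1, [0, 0, 0], 0]
    - [-1, [0, 0, 0], 0]
    - [-1, [0, 0, 0], 0]
    - [-1, [0, 0, 0], 0]
    - [-1, [0, 0, 0], 0]
    - [-1, [0, 0, 0], 0]
    - [-1, [0, 0, 0], 0]
    - [-1, [0, 0, 0], 0]

```text
t: 13.8
tool_pos: [0.5202, -0.0355, 0.2466]
orientation: [0.139, -3.139, 0.0]
force: [0.1, 0.2, -2.1]
opening: 0.0136
```

```bash
python3 d.py; python3 - <<'E'
from h import *
from plant import optics
P={};D={}
for n,(x,y,w,h) in {'side':(226,169,10,9),'top':(254,171,12,7)}.items():
    D[n]=optics.read_camera(n)
    c=D[n]['color'][y:y+h,x:x+w].astype(int);s=c[...,0]-c[...,1];m=s>s.max()*.5
    ys,xs=np.nonzero(m);P[n]=[xs.mean()+x,ys.mean()+y]
print(P,tri([D['side'],D['top']],[P['side'],P['top']]))
cv2.imwrite('pics/f.png',D['side']['color'][:,:,::-1])
E
```

```text
t 13.8 pos [ 0.5202 -0.0355  0.2466] op 0.0136 F [ 0.1  0.2 -2.1] Tq [ 0.01  0.12 -0.01]
yaw(mod pi) 0.08822102952709544 tilt [-0. -0. -1.] q [-0.167 -0.094  1.664 -0.     1.571 -1.826]
{'side': [np.float64(230.03571428571428), np.float64(172.25)], 'top': [np.float64(259.5), np.float64(175.5)]} (array([ 0.66932423, -0.0235353 ,  0.24443994]), [np.float64(0.08888526421772712), np.float64(0.07918380920930058)])
```

View pics/f.png

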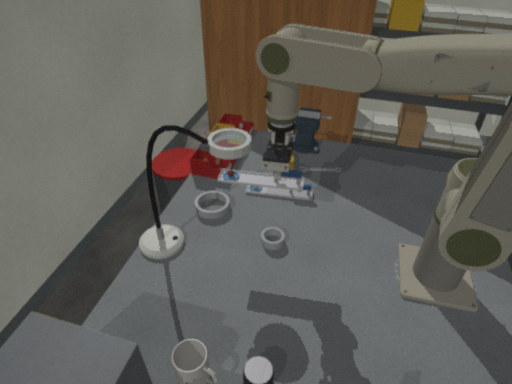

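The picture shows the tray held under the lens with the ball at (230,172). The lamp, the other tray and the rest are where they were. I hand in the job.

```bash
python3 -c "
from plant import ticket
print(ticket.close_job())"
```

```text
the job is handed in; nothing more can be done
None
```

The tray with the rusty ball is held level and still under the magnifier, and I handed the job in at about 14 s. I gripped it by the front half of its handle at 60 N, lifted it gently and carried it there in small ramped steps.

- **Position:** in the last check the rusty ball lay in its dish at (0.669, −0.024, 0.244). The lens axis measured (0.6675, −0.023) and the glass is given at 0.345. That puts the ball about 2 mm off centre and about 10 cm below the glass.
- **Hold:** the tool was vertical, the grip steady at 13.6 mm, and the wrist force only the tray's weight (about 2 N).
- **Surroundings:** in the pictures the lamp, the other tray and the other objects looked unmoved.
- **Small disagreements:**
  - The two cameras differed by 1–2 mm.
  - In one check the tray outline came out 1–2 px lower than predicted, but its edges stayed parallel to the level model.
  - My rough by-eye estimates of the mug, tin, bearing rings and lamp foot differed between views by up to about 25 mm. I only used them to judge clearance.

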